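# Draw the telescopic brush out to its second stop and hold it ready

## Task

The long-reach varnishing brush lies closed in its wooden rest: squeeze the button on the handle's collar, draw the handle out to its second stop (not the third), and let the button spring out so that it locks there. Then take hold of it clear of the button, lift it up out of the rest and finish while holding it in the gripper, still and roughly level, all of it well above the rest (at least 10 cm higher than it lay), ready for me to take. Grip it gently throughout, as the collar and the hollow handle crack under a hard squeeze, and leave the other things on the bench alone.

Things in the scene. Friction and masses are not known exactly. Their poses are not given: they have to be found in the camera images.
- brush: Head and 16 mm aluminium tube of the telescopic brush (0.25 kg; 455 mm long closed, lying level); these stay as the handle is drawn out. Origin on the tube's axis where ferrule (62 wide, 19 thick; bristles towards -x) and black socket meet. +x along the tube to the handle, z up, +y the side with the button. Bare tube shows at x = 35 to 84 mm. Drawn to stop 2 it balances at about x = 260 mm.
- socket (a point): End of the black round socket, on the tube's axis, at brush x = 35 mm (25 mm in diameter here). It is too big for the near fork's slot: when the handle is pulled along +x the whole brush slides 3 to 9 mm, then the socket bears on the near fork, which holds the brush back.
- collar (a point): Middle of the black collar, on the axis; moves with the handle. A rounded block 40 mm long (brush x), 36 wide (y), 32 high, one part with the handle. Closed, it is at brush x = 110 mm, its end faces about 30 mm from the near fork and 210 mm from the far fork. Fingers closed across it along y, one on the button and one on the face across from it, push the button in.
- button_face (a point): Centre of the face of the grey round push button, 14 mm in diameter, that sticks out 5 mm from the middle of the collar's +y face (23 mm from the axis; collar and button measure 41 mm across, 36.5 mm with the button in). It moves with the button.
- handle_end (a point): Far end of the wooden handle, on its axis, 260 mm past the collar's middle. The handle is an even bar with rounded edges, 28 mm wide (brush y) and 24 mm high, from the collar to this end; one part with the collar.
- bristle_tip (a point): Middle of the bristles' ends, on the tube's axis, 85 mm on the head's side of the brush's origin.
- handle (a joint): How far handle and collar are drawn out, m: 0 closed, stops at 0.055, 0.110 (second) and 0.165 (third, end). At a stop the button's tooth drops into a hole of the tube (1.5 mm play) and locks until pressed again. Between stops the tooth rides on the tube and the handle slides (3 to 10 N): pulled without pressing, it catches at the next stop. With the button kept in it passes all stops.
- button (a joint): How far the button is pushed in, m: 0 out (locked in a stop), about 0.003 while its tooth rides on the tube between stops, 0.0045 fully in; unlocked from 0.0032. A spring pushes it out, 4 N at first, 8 N fully in, so the lightest grip across the collar presses it. A grip of 20 to 40 N does for all the work; above 60 N on a finger the collar or handle cracks.
- rest: Fixed wooden rest: base board 345 x 84 x 16 mm with two upright forks, tops 94 mm above the bench. Origin on the bench near the board's middle (board x = -160 to 185 mm); +x the same way as the brush's, z up; the brush's origin lies at about x = -180 mm. The axis of the lying brush is 75 mm above the bench. The brush comes out straight upward: 32 mm and it is clear of the slots.
- near_fork (a point): Point on the brush's axis in the near fork (20 mm thick along x, 64 mm wide), whose slot, 19 mm wide and open at the top, carries the bare tube. At rest x = -130 mm.
- far_fork (a point): Point on the brush's axis in the far fork (16 mm thick along x, 72 mm wide), whose slot, 31 mm wide and open at the top, carries the handle, which slides through it. At rest x = 167 mm. With the handle at its second stop, about 95 mm of handle lies free between the collar and this fork.
- sanding_block: Cork sanding block 62 x 112 x 30 mm lying on the bench; leave alone.
- cork_float: Round cork net float with a hole, 84 mm in diameter, 34 mm high; leave alone.
- horn_cleat: Wooden horn cleat 24 x 150 x 35 mm lying on the bench; leave alone.

How it is judged (in metres and radians):
On the way, in this order (a step that is already met when the one before it is completed fails the run):
1. the button is pressed in while the handle is still closed (value of joint button above 0.0032 m and value of joint handle below 0.006 m), for 0.02 s.
2. the handle is drawn out to the second stop and the button has sprung out (value of joint handle between 0.106 and 0.114 m and value of joint button below 0.0015 m), for 0.2 s.
At the end, for the whole second after the job is handed in: The handle is locked at the second stop (0.110 m drawn out, within 4 mm, button sprung out to less than 1.5 mm) and the brush is held by the fingers alone, at rest, level within 20 degrees, both its ends at least 165 mm above the bench (it lay at 75 mm), touching the rest nowhere (all of step 2 and height (world z) of each of bristle_tip, handle_end above 0.165 m and angle between brush's own x axis and vertical between 1.22 and 1.92 rad and contact force between the fingers and brush above 2 N and contact force between rest and brush below 0.1 N and linear speed of brush below 0.03 m/s); the arm keeps its last pose, push and grip.
It fails at once if the fingers grip the brush harder than 60 N (120 N on both fingers together) (contact force between the fingers and brush above 120 N).
It fails at once if a bystander is moved by more than 20 mm (distance of any of sanding_block, cork_float, horn_cleat from where it was at the start of the episode above 0.02 m).
It also fails if it takes over 61 s, if anything falls off the work surface, if the arm or the gripper's body presses on something with over 40 N, if the wrist force passes 120 N, or if a joint passes its speed limit or range.

## Robot

A 7-joint arm with a two-finger parallel gripper is mounted at the origin on a cart in front of the work surface, level with it; the furniture and walls round the work are solid. World frame = base frame: x ahead of the robot, y to its left, z up, the work surface at z = 0. Lengths are in m, angles in degrees, forces in N, time in s.
With the tool pointing down it reaches from about 0.425 to 0.875 m from the base axis. Payload 4.7 kg.
Tool frame: the origin (TCP) lies midway between the tips of the shut fingers; the grasp point (between the pads) lies 19 mm behind it; z points along the fingers, y is the line along which they close (so a half turn about z gives the same grasp; the last joint's range is limited). The gripper opens to 87 mm and grips with 3 to 60 N. Pads are 19 mm wide; open, the fingers measure 117 mm over their backs; the gripper's body (75 mm by 190 mm) begins 51 mm behind the grasp point.
Start: joints at [73.975, 18.392, -4.016, 83.108, 1.295, 78.541, -3.26], TCP at [0.188, -0.622, 0.223] pointing down, gripper open.
Joint ranges: [-163.93, 163.93], [-17.29, 119.83], [-79.2, 71.16], [3.27, 140.29], [-89.18, 269.18], [5.43, 117.66], [-154.24, 154.24]. Speed limits (degrees/s): [147.25, 147.25, 180, 180, 180, 180, 180].

## Interface

Orientations are given as [roll, pitch, yaw] about the fixed x, y, z axes, in that order (R = Rz(yaw) Ry(pitch) Rx(roll)).
In Python, from cell import env gives the robot as it stands. The module is installed in compiled form; this text tells all that it offers.
- The arm moves only by the tool step_arm, never from a script. Its argument "rows" is a list of rows, each an object with "angular": the turn, a rotation vector about the tool's x, y, z in units of pi rad (1.0 is pi rad), a list of three; "slide": the shift along the tool's x, y, z in units of 500 mm (1.0 is 500 mm), a list of three; "jaw": the opening, from 0 (shut) to 1 (fully open). A call has 1 to 10 rows; each row shifts and turns the commanded pose from where the row before left it, along the tool's axes as they then stand; what a row does not reach is not made up. A row lasts 1/8 s, in which the tool goes at most 62.5 mm and 10.7 degrees, less where a joint would pass 70% of its speed; a pose out of reach is approached as far as the arm can. A call with a number of a shift or a turn outside -1 to 1 is refused whole. A call with a gripper value outside its range is refused whole. The fingers move at their own pace and stop on an object; "newtons" is the grip in N (left out, the last holds). Time passes only in rows, so rows that do not move let the fingers close. It gives the time, the measured TCP pose, the force, the opening and the grip force at its end, in the units of the state.
- env.get_obs(): the state, without advancing time (a new reading comes with each control period).
- env.read_camera(name): name is "scene" or "top"; returns the picture (384x512x3 uint8, red, green, blue); there is no depth.
- env.camera_info(name): a dict with "fx", "fy", "cx", "cy" (pixels), "R" (3x3) and "t" (3): a world point X has camera coordinates R X + t. Camera axes: x right, y down, z forward; pixel columns grow to the right and rows downward; lengths in m; the calibration is good to about 2 mm. A picture is of the moment at which its call begins. camera_info takes no time and is no camera call.
- env.sign_off(): hands the job in; it is judged then, once.
The state is a dict: "time_s": time; "qpos": joint angles; "joint_velocities": joint speeds; "effort": joint torques, N m; "tool_pos": TCP position; "tool_rot": TCP orientation; "force": force on the tool from outside, world axes, zero at the start; "wrist_torque": the same for the moment, N m; "grip_width": finger opening in m; "grasp_force": force on a finger pad.
Only numpy, scipy, OpenCV 4.12 (cv2) and the standard library are available. Lean on these libraries where they do the work, as an engineer would, in place of code of your own. Each camera call takes 0.05 s, during which the arm holds its last target. There are 200 camera calls.

## Working session

There is one attempt and no reset: what is moved stays moved. The work goes in short steps, Python scripts to look and compute and a tool call to move; the robot and the scene stay as the last step left them, time stands still between calls to the robot, and variables do not carry over. Pictures are saved under pics/ and viewed, at most 10 in all, crops included, and the job is handed in when it is done.

Besides the shell and the picture viewer there is one more tool, called after "Request:" by a JSON object that holds its "op" and its "data", one argument or row to a line. step_arm: Moves the arm, as the interface text tells. Shifts and turns lie within -1 to 1; 1 stands for 500 mm of shift or pi rad of turn. Its arguments: {"type":"object","properties":{"rows":{"type":"array"},"newtons":{"type":"number"}},"required":["rows"]}

```bash
mkdir -p pics; python3 - <<'E'
from cell import env
import cv2
for n in("top","scene"):
    cv2.imwrite(f"pics/{n}0.png",env.read_camera(n)[:,:,::-1]); print(n,env.camera_info(n))
o=env.get_obs(); print(o)
E
```

```text
top {'fx': 358.07837611663683, 'fy': 358.07837611663683, 'cx': 255.37468158267453, 'cy': 188.7278100038091, 'R': array([[ 0.33687098, -0.94152915,  0.00638733],
       [-0.90170678, -0.3245606 , -0.28563141],
       [ 0.27100338,  0.09046144, -0.95831826]]), 't': array([0.01543963, 0.62844034, 0.98162578])}
scene {'fx': 389.70122947700236, 'fy': 389.70122947700236, 'cx': 258.03368623610214, 'cy': 192.9737717841874, 'R': array([[-0.82931692, -0.5587102 , -0.0087386 ],
       [-0.39155256,  0.59221281, -0.70425179],
       [ 0.39864777, -0.5806263 , -0.70989651]]), 't': array([0.62780707, 0.18121453, 1.08349462])}
{'time_s': 0.1, 'qpos': array([73.97622651, 18.43273557, -4.01475694, 83.16839687,  1.29676971,
       78.54143116, -3.25918475]), 'joint_velocities': array([ 0.04903045, -0.03279531,  0.00580386, -0.24883919,  0.04908826,
       -0.01103243,  0.01139565]), 'effort': array([-7.74692217e-05, -4.92574525e+01, -4.05818811e-01, -3.13397884e+01,
       -6.42021862e-02,  3.95218399e-02,  6.51496111e-05]), 'tool_pos': array([ 0.18800264, -0.62169412,  0.22159009]), 'tool_rot': array([-1.79902765e+02,  7.52339589e-03,  1.68338183e+01]), 'force': array([-0.18846264, -0.22165839,  0.12620175]), 'wrist_torque': array([0.00442723, 0.00491408, 0.00386709]), 'grasp_force': 0.0, 'grip_width': 0.08729965215327273}
```

View pics/top0.png

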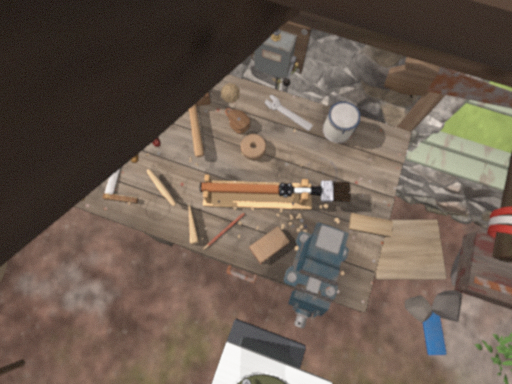

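View pics/scene0.png

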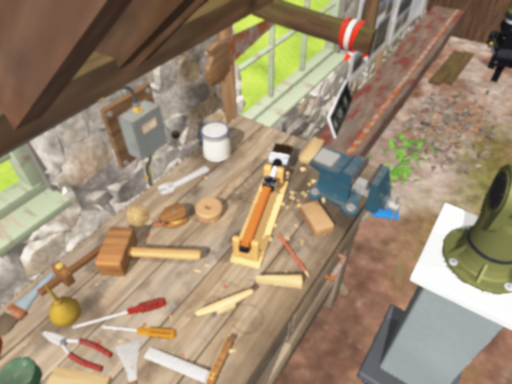

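The top view shows the brush along row ~188, with the bristles at (350,190), the collar near (286,189) and the handle end near (202,187). The scene view shows the handle end near (240,258) and the head near (282,155). I'll enlarge both.

```bash
python3 - <<'E'
import cv2,numpy as np
a=cv2.imread("pics/top0.png")[165:225,190:360]; b=cv2.imread("pics/scene0.png")[140:275,220:320]
cv2.imwrite("pics/topc.png",cv2.resize(a,None,fx=4.7,fy=4.7,interpolation=cv2.INTER_CUBIC))
cv2.imwrite("pics/scenec.png",cv2.resize(b,None,fx=4.4,fy=4.4,interpolation=cv2.INTER_CUBIC))
E
```

```text
(no output)
```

View pics/topc.png

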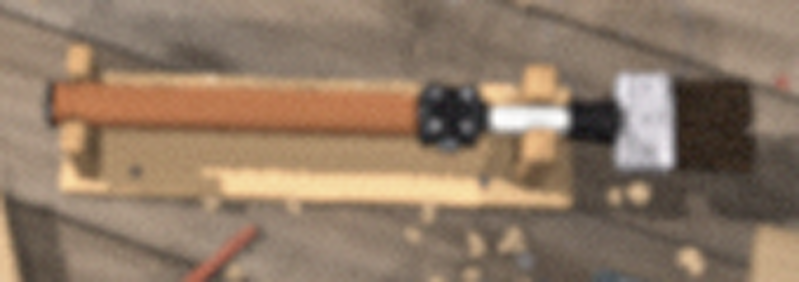

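View pics/scenec.png

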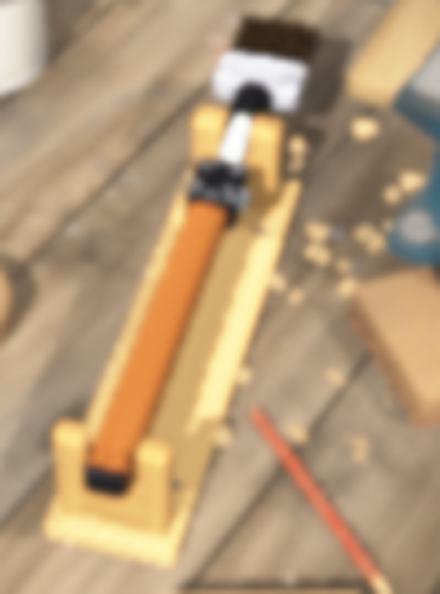

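The top crop shows the collar's four rivets centred at about (452,111), with the button at its lower edge (448,143). The handle end is at (47,104), the ferrule's front edge is at x=617, rows 73–170, and the bristle end is at (752,125). The scene crop shows the end face at (108,480) and the bristle end at about (282,27). I'll fit the planar pose to these points.

```bash
cat > h.py <<'E'
from cell import env
import numpy as np, cv2
from scipy.optimize import least_squares
def proj(n,X):
    c=env.camera_info(n);p=np.asarray(X)@c['R'].T+c['t']
    return np.c_[c['fx']*p[:,0]/p[:,2]+c['cx'],c['fy']*p[:,1]/p[:,2]+c['cy']]
def uncrop(p,f,o): return (np.asarray(p,float)+.5)/f-.5+np.array(o)
def world(q,B):
    c,s=np.cos(q[2]),np.sin(q[2]); B=np.asarray(B)/1000
    return np.c_[q[0]+c*B[:,0]-s*B[:,1],q[1]+s*B[:,0]+c*B[:,1],.075+B[:,2]]
def fit(T,S,q0):
    def r(q):
        e=[]
        for n,L in(("top",T),("scene",S)):
            if L: e.append(proj(n,world(q,[l[0] for l in L]))-np.array([l[1] for l in L]))
        return np.vstack(e).ravel()
    s=least_squares(r,q0,loss='soft_l1'); return s.x,r(s.x).reshape(-1,2)
E
python3 - <<'E'
from h import *
u=lambda p:uncrop(p,4.7,(190,165)); v=lambda p:uncrop(p,4.4,(220,140))
T=[((110,0,16),u((452,111))),((370,0,6),u((47,104))),((0,31,9),u((617,170))),((0,-31,9),u((617,74))),((-85,0,5),u((752,125))),((90,0,12),u((487,113))),((130,0,14),u((419,111)))]
S=[((370,0,0),v((108,480))),((-85,0,5),v((282,27))),((110,0,16),v((222,187)))]
best=min((fit(T,S,[.1,-.6,a]) for a in np.arange(-3,3,1)),key=lambda z:(z[1]**2).sum())
q,e=best
print(q,np.degrees(q[2]));print(e.round(2))
for t,s in((T,[]),([],S)): print(fit(t,s,q)[0])
print(world(q,[(0,0,0),(110,0,0),(370,0,0),(260,0,0),(-85,0,0)]).round(4))
print("rest pts top", proj("top",world(q,[(50-10,32,19),(50-10,-32,19),(347+8,36,19),(347+8,-36,19)])))
E
```

```text
[ 0.65198314  0.03769517 -4.39858299] -252.02024090761796
[[-0.35  0.16]
 [-0.25 -0.01]
 [ 1.01 -0.69]
 [ 0.53  0.04]
 [-0.14  0.18]
 [-1.27  0.32]
 [-0.03  0.15]
 [-0.1   1.12]
 [ 0.49 -1.78]
 [-0.52 -2.51]]
[ 0.65211314  0.03752469 -4.39941383]
[ 0.64910461  0.04203581 -4.39740648]
[[ 0.652   0.0377  0.075 ]
 [ 0.618   0.1423  0.075 ]
 [ 0.5378  0.3896  0.075 ]
 [ 0.5717  0.285   0.075 ]
 [ 0.6782 -0.0432  0.075 ]]
rest pts top [[309.03890807 199.13914574]
 [308.76268509 178.65436443]
 [202.87874034 197.20949223]
 [204.58529454 174.24111863]]
```

```bash
cat >> h.py <<'E'
def ray(n,px,z):
    c=env.camera_info(n);d=c['R'].T@np.array([(px[0]-c['cx'])/c['fx'],(px[1]-c['cy'])/c['fy'],1]);o=-c['R'].T@c['t']
    return o+d*(z-o[2])/d[2]
E
python3 - <<'E'
from h import *
for px in((330,238),(345,230),(300,320)):
  for z in(0,.1,.15,.2,.25):
    X=ray("top",px,z); print(px,X.round(3),proj("scene",[X]).round(0))
print(proj("top",[[0,0,0],[.188,-.622,.22],[.45,-.45,.3],[.62,-.1,.3]]),proj("scene",[[0,0,0],[.188,-.622,.22],[.45,-.45,.3],[.62,-.1,.3]]))
E
python3 -c "
import cv2
a=cv2.imread('pics/scene0.png')[0:260,240:512]
cv2.imwrite('pics/sc2.png',cv2.resize(a,None,fx=2.2,fy=2.2,interpolation=cv2.INTER_CUBIC))"
```

```text
(330, 238) [ 0.54  -0.039  0.   ] [[318. 177.]]
(330, 238) [ 0.518 -0.024  0.1  ] [[325. 159.]]
(330, 238) [ 0.507 -0.017  0.15 ] [[329. 149.]]
(330, 238) [ 0.496 -0.009  0.2  ] [[333. 139.]]
(330, 238) [ 0.485 -0.002  0.25 ] [[337. 127.]]
(345, 230) [ 0.58  -0.077  0.   ] [[312. 167.]]
(345, 230) [ 0.555 -0.059  0.1  ] [[319. 150.]]
(345, 230) [ 0.542 -0.049  0.15 ] [[323. 140.]]
(345, 230) [ 0.529 -0.04   0.2  ] [[328. 130.]]
(345, 230) [ 0.516 -0.031  0.25 ] [[332. 119.]]
(300, 320) [ 0.277 -0.024  0.   ] [[391. 212.]]
(300, 320) [ 0.279 -0.01   0.1  ] [[397. 191.]]
(300, 320) [ 0.279 -0.004  0.15 ] [[400. 180.]]
(300, 320) [0.28  0.003 0.2  ] [[403. 168.]]
(300, 320) [0.281 0.01  0.25 ] [[407. 155.]]
[[261.00676562 417.97086809]
 [566.82914719 468.4428812 ]
 [529.06202615 319.43729829]
 [389.84459554 195.50601103]] [[483.83747235 258.1513212 ]
 [491.69524872  74.15827585]
 [407.65281977  52.46621273]
 [313.34591632  82.91780203]]
```

View pics/sc2.png

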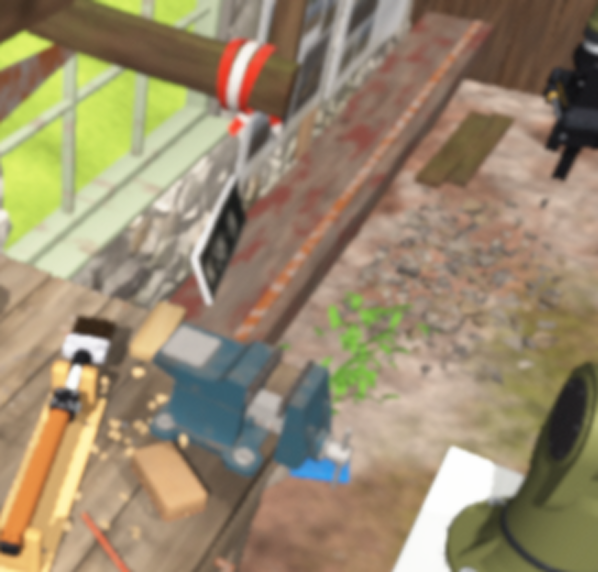

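```bash
python3 - <<'E'
from h import *
def tri(a,b):
    P=[]
    for n in("top","scene"):
        c=env.camera_info(n);K=np.array([[c['fx'],0,c['cx']],[0,c['fy'],c['cy']],[0,0,1]]);P.append(K@np.c_[c['R'],c['t']])
    X=cv2.triangulatePoints(P[0],P[1],np.array(a,float),np.array(b,float)); X=(X[:3]/X[3]).ravel()
    return X.round(3),proj("top",[X]).round(0),proj("scene",[X]).round(0)
print(tri((503,222),(353,35))); print(tri((455,260),(338,115)))
E
python3 -c "
import cv2
a=cv2.imread('pics/top0.png')[60:360,300:512]
cv2.imwrite('pics/t2.png',cv2.resize(a,None,fx=2,fy=2,interpolation=cv2.INTER_CUBIC))"
```

```text
(array([ 0.609, -0.322,  0.371]), array([[503., 225.]]), array([[351.,  34.]]))
(array([ 0.629, -0.425, -0.008]), array([[456., 253.]]), array([[342., 117.]]))
```

View pics/t2.png

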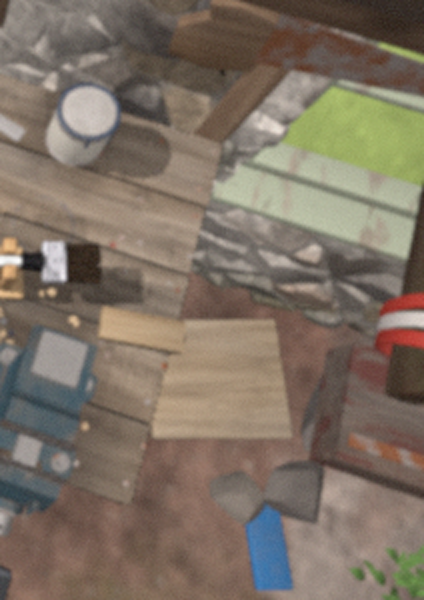

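Request:
{"op": "step_arm", "data": {
  "rows": [
    {"angular": [0,0,0],"slide": [0,-0.1,-0.03],"jaw": 1},
    {"angular": [0,0,0],"slide": [0,-0.1,-0.03],"jaw": 1},
    {"angular": [0,0,0],"slide": [0,-0.1,-0.03],"jaw": 1},
    {"angular": [0,0,0],"slide": [0,-0.1,-0.03],"jaw": 1},
    {"angular": [0,0,0],"slide": [0,0,0],"jaw": 1}
  ],
  "newtons": 20
}}

```text
time_s: 0.72
tool_pos: [0.1298, -0.4292, 0.2843]
tool_rot: [179.8, 0.0, 16.8]
force: [0.2, -1.2, 0.5]
grip_width: 0.0871
grasp_force: 0.0
```

```bash
python3 - <<'E'
from h import *
from scipy.optimize import least_squares
for a,b in(((502,252),(368,46)),((490,237),(362,62)),((450,245),(341,90)),((455,285),(333,133)),((410,250),(338,108))):
    r=least_squares(lambda X:np.r_[proj("top",[X])[0]-a,proj("scene",[X])[0]-b],[.5,-.3,.3]); print(r.x.round(3),r.fun.round(1))
E
```

```text
[ 0.562 -0.352  0.334] [-0.1  1.  -1.4 -0.5]
[ 0.596 -0.355  0.277] [-0.6  5.6 -7.5 -3.1]
[ 0.6   -0.319  0.17 ] [ 0.3 -2.6  3.3  1.3]
[ 0.616 -0.525 -0.18 ] [  1.7 -13.4  16.1   6. ]
[ 0.558 -0.225  0.158] [ 0.5 -4.3  5.1  2. ]
```

Request:
{"op": "step_arm", "data": {
  "rows": [
    {"angular": [0,0,-0.042],"slide": [0.117,-0.008,0],"jaw": 1},
    {"angular": [0,0,-0.042],"slide": [0.117,-0.008,0],"jaw": 1},
    {"angular": [0,0,-0.042],"slide": [0.117,-0.008,0],"jaw": 1},
    {"angular": [0,0,-0.042],"slide": [0.117,-0.008,0],"jaw": 1},
    {"angular": [0,0,-0.042],"slide": [0.117,-0.008,0],"jaw": 1},
    {"angular": [0,0,0],"slide": [0,0,0],"jaw": 1}
  ]
}}

```text
time_s: 1.48
tool_pos: [0.3674, -0.258, 0.2821]
tool_rot: [-180.0, -0.1, 55.2]
force: [-1.1, -1.1, 0.2]
grip_width: 0.0872
grasp_force: 0.0
```

Request:
{"op": "step_arm", "data": {
  "rows": [
    {"angular": [0,0,-0.042],"slide": [0.117,-0.008,0],"jaw": 1},
    {"angular": [0,0,-0.042],"slide": [0.117,-0.008,0],"jaw": 1},
    {"angular": [0,0,-0.042],"slide": [0.117,-0.008,0],"jaw": 1},
    {"angular": [0,0,-0.042],"slide": [0.117,-0.008,0],"jaw": 1},
    {"angular": [0,0,-0.042],"slide": [0.117,-0.008,0],"jaw": 1},
    {"angular": [0,0,-0.042],"slide": [0.117,-0.008,0],"jaw": 1},
    {"angular": [0,0,0],"slide": [0,0,0],"jaw": 1}
  ]
}}

```text
time_s: 2.35
tool_pos: [0.4383, 0.0771, 0.2826]
tool_rot: [180.0, -0.1, 100.5]
force: [-0.6, -1.1, -0.2]
grip_width: 0.0868
grasp_force: 0.0
```

```bash
cat >> h.py <<'E'
Q=np.array([.65198,.03770,-4.39858])
def todo(target,q=Q):
    """tool move (units) to put the TCP at a world point, pointing down, tool x along brush x"""
    from scipy.spatial.transform import Rotation as Ro
    o=env.get_obs();R=Ro.from_euler('xyz',o['tool_rot'],degrees=True)
    Rg=Ro.from_euler('xyz',[180,0,np.degrees(q[2])],degrees=True)
    sl=Rg.inv().apply(np.asarray(target)-o['tool_pos'])
    print("tool",o['tool_pos'].round(4),o['tool_rot'].round(2),"turn",((R.inv()*Rg).as_rotvec()/np.pi).round(4),"slide in goal axes",(sl/.5).round(4),"mm",(sl*1000).round(1))
E
python3 - <<'E'
from h import *
todo(world(Q,[(110,0,-19)])[0])
E
```

```text
tool [0.4383 0.0771 0.2826] [ 1.7996e+02 -5.0000e-02  1.0046e+02] turn [ 0.0003 -0.0003 -0.0418] slide in goal axes [0.0131 0.3822 0.4532] mm [  6.6 191.1 226.6]
```

Request:
{"op": "step_arm", "data": {
  "rows": [
    {"angular": [0,0,-0.042],"slide": [0,0,0],"jaw": 1},
    {"angular": [0,0,0],"slide": [0.003,0.096,0.03],"jaw": 1},
    {"angular": [0,0,0],"slide": [0.003,0.096,0.03],"jaw": 1},
    {"angular": [0,0,0],"slide": [0.003,0.096,0.03],"jaw": 1},
    {"angular": [0,0,0],"slide": [0.004,0.094,0.03],"jaw": 1},
    {"angular": [0,0,0],"slide": [0,0,0.06],"jaw": 1},
    {"angular": [0,0,0],"slide": [0,0,0.06],"jaw": 1},
    {"angular": [0,0,0],"slide": [0,0,0],"jaw": 1}
  ]
}}

```text
time_s: 3.35
tool_pos: [0.6175, 0.1337, 0.1585]
tool_rot: [-179.6, -0.0, 107.4]
force: [-0.2, -0.6, 0.6]
grip_width: 0.087
grasp_force: 0.0
```

```bash
python3 - <<'E'
from h import *
todo(world(Q,[(110,0,-19)])[0])
a=env.read_camera("scene")[:,:,::-1][90:290,190:370];b=env.read_camera("top")[:,:,::-1][110:260,180:370]
f=lambda i,s:cv2.resize(i,None,fx=s,fy=s,interpolation=cv2.INTER_CUBIC)
A=f(a,2.2);B=f(b,2.1)
H=max(A.shape[0],B.shape[0]);pad=lambda i:cv2.copyMakeBorder(i,0,H-i.shape[0],0,0,0)
cv2.imwrite("pics/p1.png",np.hstack([pad(A),pad(B)]))
E
```

```text
tool [0.6175 0.1337 0.1585] [-1.7962e+02 -4.0000e-02  1.0737e+02] turn [-0.0021 -0.0002 -0.0034] slide in goal axes [0.0162 0.0064 0.205 ] mm [  8.1   3.2 102.5]
```

View pics/p1.png

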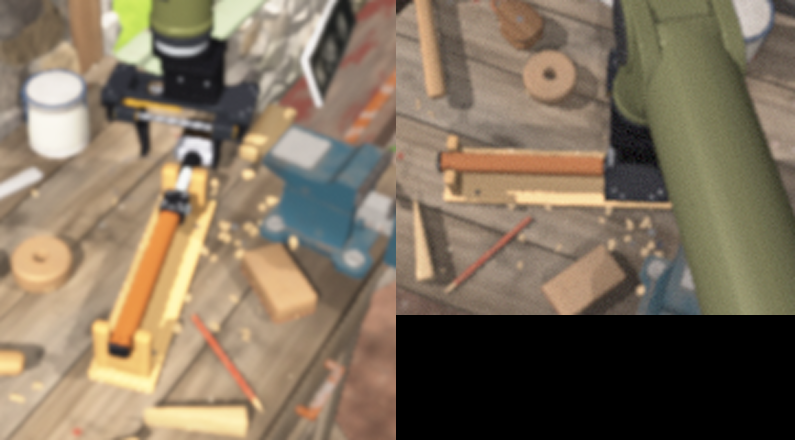

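The gripper straddles the collar region: in the left crop the fingers are at (145,140) and (217,160), over the collar at (175,205). Nothing is near the fingers, so I'm descending.

Request:
{"op": "step_arm", "data": {
  "rows": [
    {"angular": [-0.002,0,-0.0034],"slide": [0.016,0.006,0],"jaw": 1},
    {"angular": [0,0,0],"slide": [0,0,0.06],"jaw": 1},
    {"angular": [0,0,0],"slide": [0,0,0.06],"jaw": 1},
    {"angular": [0,0,0],"slide": [0,0,0.05],"jaw": 1},
    {"angular": [0,0,0],"slide": [0,0,0.035],"jaw": 1},
    {"angular": [0,0,0],"slide": [0,0,0],"jaw": 1}
  ]
}}

```text
time_s: 4.2
tool_pos: [0.6191, 0.1454, 0.0596]
tool_rot: [179.7, -0.0, 108.2]
force: [-0.3, 0.1, 0.4]
grip_width: 0.0872
grasp_force: 0.0
```

```bash
python3 - <<'E'
from h import *
todo(world(Q,[(110,0,-19)])[0])
E
```

```text
tool [0.6191 0.1454 0.0596] [179.7   -0.   108.19] turn [ 0.0017 -0.      0.0011] slide in goal axes [-0.0051 -0.004   0.0072] mm [-2.6 -2.   3.6]
```

Request:
{"op": "step_arm", "data": {
  "rows": [
    {"angular": [0,0,0],"slide": [-0.005,-0.004,0.006],"jaw": 1},
    {"angular": [0,0,0],"slide": [0,0,0],"jaw": 0.55},
    {"angular": [0,0,0],"slide": [0,0,0],"jaw": 0.55},
    {"angular": [0,0,0],"slide": [0,0,0],"jaw": 0.3},
    {"angular": [0,0,0],"slide": [0,0,0],"jaw": 0.3},
    {"angular": [0,0,0],"slide": [0,0,0],"jaw": 0.3},
    {"angular": [0,0,0],"slide": [0,0,0],"jaw": 0.3}
  ],
  "newtons": 25
}}

```text
time_s: 5.08
tool_pos: [0.6186, 0.1423, 0.057]
tool_rot: [179.6, 0.0, 108.2]
force: [1.0, -0.2, -1.3]
grip_width: 0.0362
grasp_force: 25.0
```

The opening is 36.2 mm, so the button is fully in (36.5 mm expected). Next I draw the handle about 90 mm, past stop 1 and short of stop 2.

Request:
{"op": "step_arm", "data": {
  "rows": [
    {"angular": [0,0,0],"slide": [0.01,0,0],"jaw": 0.3},
    {"angular": [0,0,0],"slide": [0.02,0,0],"jaw": 0.3},
    {"angular": [0,0,0],"slide": [0.02,0,0],"jaw": 0.3},
    {"angular": [0,0,0],"slide": [0.02,0,0],"jaw": 0.3},
    {"angular": [0,0,0],"slide": [0.02,0,0],"jaw": 0.3},
    {"angular": [0,0,0],"slide": [0.02,0,0],"jaw": 0.3}
  ],
  "newtons": 30
}}

```text
time_s: 5.82
tool_pos: [0.6014, 0.1952, 0.057]
tool_rot: [179.6, 0.0, 108.2]
force: [3.6, -1.7, -2.0]
grip_width: 0.036
grasp_force: 30.0
```

Request:
{"op": "step_arm", "data": {
  "rows": [
    {"angular": [0,0,0],"slide": [0.02,0,0],"jaw": 0.3},
    {"angular": [0,0,0],"slide": [0.02,0,0],"jaw": 0.3},
    {"angular": [0,0,0],"slide": [0.02,0,0],"jaw": 0.3},
    {"angular": [0,0,0],"slide": [0.01,0,0],"jaw": 0.3},
    {"angular": [0,0,0],"slide": [0,0,0],"jaw": 0.3}
  ]
}}

```text
time_s: 6.45
tool_pos: [0.5902, 0.2295, 0.0571]
tool_rot: [179.6, -0.1, 108.2]
force: [4.1, 0.4, -2.6]
grip_width: 0.0359
grasp_force: 30.0
```

Request:
{"op": "step_arm", "data": {
  "rows": [
    {"angular": [0,0,0],"slide": [0,0,0],"jaw": 0.85},
    {"angular": [0,0,0],"slide": [0,0,0],"jaw": 0.85},
    {"angular": [0,0,0],"slide": [0,0,0],"jaw": 0.85},
    {"angular": [0,0,0],"slide": [0.038,0,0],"jaw": 0.85},
    {"angular": [0,0,0],"slide": [0.038,0,0],"jaw": 0.85},
    {"angular": [0,0,0],"slide": [0,0,0],"jaw": 0.85}
  ]
}}

```text
time_s: 7.2
tool_pos: [0.5766, 0.2678, 0.0574]
tool_rot: [179.6, -0.1, 108.5]
force: [0.3, -0.0, 0.2]
grip_width: 0.0733
grasp_force: 0.0
```

```bash
python3 - <<'E'
from h import *
todo(world(Q,[(230,0,-19)])[0])
im=env.read_camera("scene")[:,:,::-1]
print(proj("scene",world(Q,[(50,0,0),(110,0,16),(195,0,16),(455,0,0),(355,0,19)])))
cv2.imwrite("pics/p2.png",cv2.resize(im[120:310,190:330],None,fx=3.1,fy=3.1,interpolation=cv2.INTER_CUBIC))
E
```

```text
tool [0.5766 0.2678 0.0574] [ 1.7963e+02 -1.0000e-01  1.0847e+02] turn [ 0.002  -0.0006  0.0027] slide in goal axes [-0.0243  0.0013  0.0027] mm [-12.2   0.6   1.4]
[[274.32838725 170.76471837]
 [269.55153335 179.60409742]
 [262.03099084 199.06241278]
 [233.73115133 276.80602068]
 [245.53577383 240.93869195]]
```

View pics/p2.png

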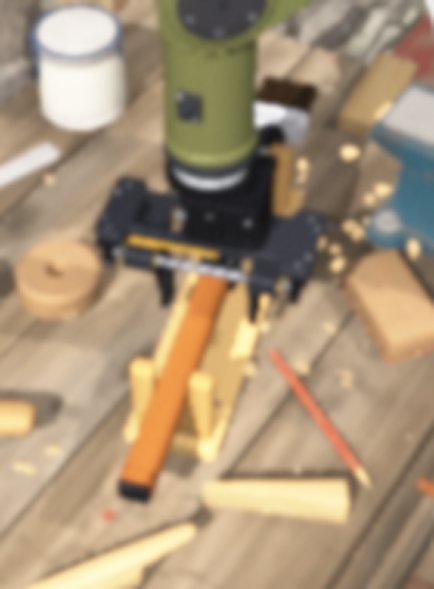

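The handle end is at crop (134,492), px (233,279), which means it has been drawn about 92 mm including the brush's slide; that is between stops 1 and 2 as intended. The fingers straddle the handle, so I grip there and pull gently.

Request:
{"op": "step_arm", "data": {
  "rows": [
    {"angular": [0,0,0],"slide": [0,0,0],"jaw": 0.2},
    {"angular": [0,0,0],"slide": [0,0,0],"jaw": 0.2},
    {"angular": [0,0,0],"slide": [0,0,0],"jaw": 0.2},
    {"angular": [0,0,0],"slide": [0,0,0],"jaw": 0.2},
    {"angular": [0,0,0],"slide": [0,0,0],"jaw": 0.2}
  ],
  "newtons": 30
}}

```text
time_s: 7.88
tool_pos: [0.5785, 0.2638, 0.057]
tool_rot: [179.6, 0.0, 108.2]
force: [-1.3, 0.3, -0.0]
grip_width: 0.0318
grasp_force: 0.0
```

Request:
{"op": "step_arm", "data": {
  "rows": [
    {"angular": [0,0,0],"slide": [0.012,0,0],"jaw": 0.2},
    {"angular": [0,0,0],"slide": [0.012,0,0],"jaw": 0.2},
    {"angular": [0,0,0],"slide": [0.012,0,0],"jaw": 0.2},
    {"angular": [0,0,0],"slide": [0,0,0],"jaw": 0.2}
  ]
}}

```text
time_s: 8.38
tool_pos: [0.5743, 0.2793, 0.057]
tool_rot: [179.6, 0.2, 108.1]
force: [3.4, -3.8, -0.5]
grip_width: 0.0274
grasp_force: 30.0
```

Request:
{"op": "step_arm", "data": {
  "rows": [
    {"angular": [0,0,0],"slide": [0.008,0,0],"jaw": 0.2},
    {"angular": [0,0,0],"slide": [0.008,0,0],"jaw": 0.2},
    {"angular": [0,0,0],"slide": [0,0,0],"jaw": 0.2}
  ]
}}

```text
time_s: 8.75
tool_pos: [0.5714, 0.2882, 0.057]
tool_rot: [179.6, 0.0, 108.1]
force: [4.2, -2.6, -1.7]
grip_width: 0.0276
grasp_force: 30.0
```

Request:
{"op": "step_arm", "data": {
  "rows": [
    {"angular": [0,0,0],"slide": [0.008,0,0],"jaw": 0.2},
    {"angular": [0,0,0],"slide": [0,0,0],"jaw": 0.2}
  ]
}}

```text
time_s: 9.0
tool_pos: [0.5707, 0.2904, 0.0569]
tool_rot: [179.6, 0.2, 108.1]
force: [4.9, -5.5, -1.0]
grip_width: 0.0279
grasp_force: 30.0
```

Request:
{"op": "step_arm", "data": {
  "rows": [
    {"angular": [0,0,0],"slide": [0.006,0,0],"jaw": 0.2},
    {"angular": [0,0,0],"slide": [0,0,0],"jaw": 0.2}
  ]
}}

```text
time_s: 9.25
tool_pos: [0.5706, 0.2905, 0.0569]
tool_rot: [179.6, 0.4, 108.0]
force: [4.5, -9.7, 1.5]
grip_width: 0.0276
grasp_force: 30.0
```

Request:
{"op": "step_arm", "data": {
  "rows": [
    {"angular": [0,0,0],"slide": [0.006,0,0],"jaw": 0.2},
    {"angular": [0,0,0],"slide": [0,0,0],"jaw": 0.2}
  ]
}}

```text
time_s: 9.5
tool_pos: [0.5706, 0.2907, 0.0569]
tool_rot: [179.7, 0.6, 107.9]
force: [4.8, -13.8, 3.9]
grip_width: 0.0278
grasp_force: 30.0
```

It is caught: the position is stalled while the pull force climbs to about 15 N. I'll relax, back off a little to free the socket from the fork, then lift.

Request:
{"op": "step_arm", "data": {
  "rows": [
    {"angular": [0,0,0],"slide": [-0.008,0,0],"jaw": 0.2},
    {"angular": [0,0,0],"slide": [-0.008,0,0],"jaw": 0.2},
    {"angular": [0,0,0],"slide": [-0.006,0,0],"jaw": 0.2},
    {"angular": [0,0,0],"slide": [0,0,0],"jaw": 0.2}
  ]
}}

```text
time_s: 10.0
tool_pos: [0.5709, 0.2898, 0.0572]
tool_rot: [179.5, -0.2, 108.2]
force: [3.9, 2.0, -3.3]
grip_width: 0.0278
grasp_force: 30.0
```

```bash
python3 - <<'E'
from h import *
todo(world(Q,[(260,0,-19)])[0])
im=env.read_camera("scene")[:,:,::-1]
print(proj("scene",world(Q,[(480,0,0),(484,0,0)])))
cv2.imwrite("pics/p3.png",cv2.resize(im[120:310,190:330],None,fx=3.1,fy=3.1,interpolation=cv2.INTER_CUBIC))
E
```

```text
tool [0.5709 0.2898 0.0572] [179.51  -0.18 108.21] turn [ 0.0027 -0.001   0.0012] slide in goal axes [-0.0097 -0.0014  0.0024] mm [-4.8 -0.7  1.2]
[[230.45435411 285.36512174]
 [229.91915966 286.76306706]]
```

View pics/p3.png

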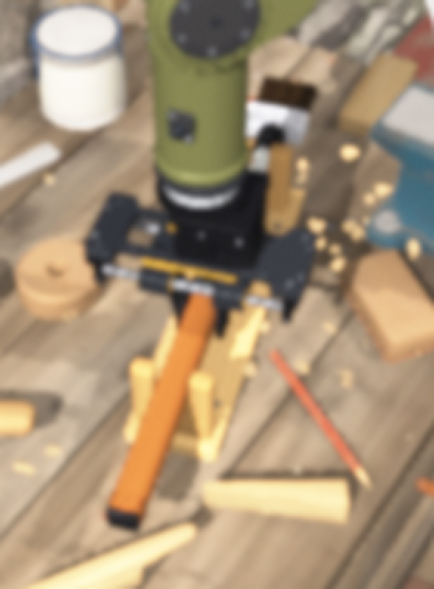

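The handle end is now at crop (122,519), px (229,287), about 24 mm further out, which makes 116 mm total including the slide. That agrees with stop 2. Lifting straight up.

Request:
{"op": "step_arm", "data": {
  "rows": [
    {"angular": [0.002,0,0],"slide": [0,0,-0.01],"jaw": 0.2},
    {"angular": [0,0,0],"slide": [0,0,-0.02],"jaw": 0.2},
    {"angular": [0,0,0],"slide": [0,0,-0.02],"jaw": 0.2},
    {"angular": [0,0,0],"slide": [0,0,-0.02],"jaw": 0.2},
    {"angular": [0,0,0],"slide": [0,0,0],"jaw": 0.2}
  ],
  "newtons": 35
}}

```text
time_s: 10.68
tool_pos: [0.5692, 0.2891, 0.0923]
tool_rot: [-179.9, -0.1, 108.3]
force: [-0.2, -0.5, -3.1]
grip_width: 0.0274
grasp_force: 35.0
```

Request:
{"op": "step_arm", "data": {
  "rows": [
    {"angular": [0,0,0],"slide": [0,0,-0.03],"jaw": 0.2},
    {"angular": [0,0,0],"slide": [0,0,-0.04],"jaw": 0.2},
    {"angular": [0,0,0],"slide": [0,0,-0.04],"jaw": 0.2},
    {"angular": [0,0,0],"slide": [0,0,-0.04],"jaw": 0.2},
    {"angular": [0,0,0],"slide": [0,0,-0.03],"jaw": 0.2},
    {"angular": [0,0,0],"slide": [0,0,-0.02],"jaw": 0.2},
    {"angular": [0,0,0],"slide": [0,0,0],"jaw": 0.2},
    {"angular": [0,0,0],"slide": [0,0,0],"jaw": 0.2},
    {"angular": [0,0,0],"slide": [0,0,0],"jaw": 0.2}
  ]
}}

```text
time_s: 11.8
tool_pos: [0.5703, 0.2874, 0.1911]
tool_rot: [-179.9, 0.0, 108.2]
force: [-0.7, -0.0, -2.0]
grip_width: 0.0275
grasp_force: 35.0
```

```bash
python3 - <<'E'
from h import *
o=env.get_obs(); print(o['tool_pos'],o['tool_rot'],o['force'],o['wrist_torque'],o['grip_width'])
A=env.read_camera("scene")[:,:,::-1][60:310,170:370];B=env.read_camera("top")[:,:,::-1][110:260,150:370]
A=cv2.resize(A,None,fx=1.9,fy=1.9);B=cv2.resize(B,None,fx=1.9,fy=1.9)
B=cv2.copyMakeBorder(B,0,A.shape[0]-B.shape[0],0,0,0)
cv2.imwrite("pics/p4.png",np.hstack([A,B]))
dz=o['tool_pos'][2]-.0572
W=lambda B:world(Q,B)+[0,0,dz]
for n in("scene","top"): print(n,proj(n,W([(-80,0,5),(486,0,0)])))
E
```

```text
[0.57029068 0.28740416 0.19107393] [-1.79908730e+02  1.42801994e-02  1.08169728e+02] [-0.68374742 -0.04197359 -1.98479743] [-0.01834254 -0.15245485  0.01717447] 0.027527768250258544
scene [[285.48826324 111.09911306]
 [225.91875318 254.61254279]]
top [[360.52738353 177.36676005]
 [149.42122976 171.57730274]]
```

View pics/p4.png

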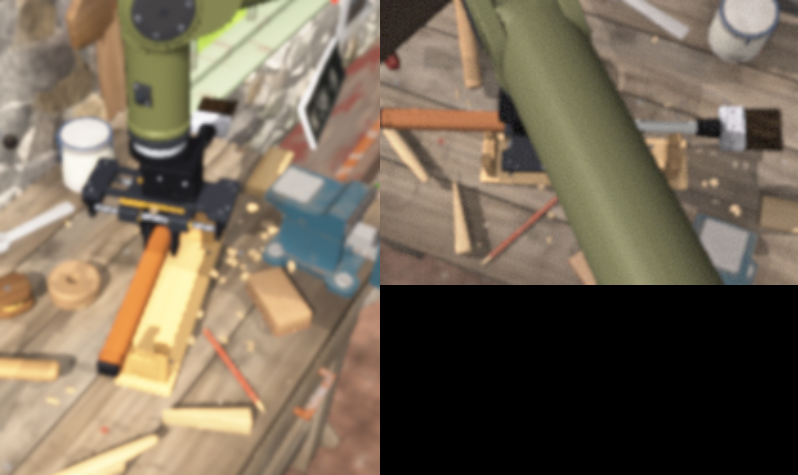

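The lifted brush is level. Its handle end is at px (227,253) against a predicted (226,254), and the bristle end is at (285,114) against (285,113) once the earlier fit bias is removed. The axis is at about 209 mm and well clear of the rest, so I'm handing in.

```bash
python3 -c "
from cell import env
o=env.get_obs(); print(o['time_s'],o['tool_pos'],o['force'],o['grasp_force'])
print(env.sign_off())"
```

```text
11.9 [0.57042456 0.28754286 0.19136019] [-0.00677762 -0.17525128 -3.11602621] 34.986411798745394
the job is handed in; nothing more can be done
None
```

The job is handed in: the handle should be locked at its second stop, judged from the catch felt and about 110 mm of travel, and the brush is held level at 35 N with its axis about 21 cm above the bench, clear of the rest.

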